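# Stroke the sweet tray's lids shut

### The arm

A 7-joint arm with a two-finger parallel gripper is mounted at the origin on the work surface. World frame = base frame: x ahead of the robot, y to its left, z up, the work surface at z = 0. Lengths are in m, angles in rad, forces in N, time in s.
With the tool pointing down it reaches from about 0.4 to 0.85 m from the base axis. Payload 10.4 kg.
Tool frame: the origin (TCP) lies on the centre line of the jaws, within the pads' length; the fingertips stand 11 mm ahead of it and the grasp point (between the pads) lies 8 mm behind it; z points along the fingers, y is the line along which they close (so a half turn about z gives the same grasp; the last joint's range is limited). The gripper opens to 87 mm and grips with 3 to 60 N. Pads are 19 mm wide; open, the fingers measure 117 mm over their backs; the gripper's body (75 mm by 190 mm) begins 51 mm behind the grasp point.
Start: joints at [1.304, 0.332, -0.065, 1.46, 0.022, 1.35, -0.088], TCP at [0.151, -0.607, 0.234] pointing down, gripper open.
Joint ranges: [-2.6, 2.6], [-0.5, 2.12], [-1.47, 1.34], [0.16, 2.42], [-1.27, 4.41], [0.06, 2.06], [-2.6, 2.6]. Speed limits (rad/s): [2.22, 2.22, 2.79, 2.79, 3.14, 3.14, 3.14].

### API

Orientations are given as a unit quaternion [x, y, z, w].
In Python, from bench import r gives the robot as it stands.
- The arm moves only by the shell command python3 -m pendant 'ROWS' [OPENING] [FORCE]. ROWS is JSON, a list of rows, each a list of 4 numbers: the shift along the tool's x, y, z in m, then the turn about the tool's z in rad. A call has 1 to 8 rows; each row shifts and turns the commanded pose from where the row before left it, along the tool's axes as they then stand; what a row does not reach is not made up. A row lasts 1/12 s, in which the tool goes at most 41.7 mm and 7.16 degrees, less where a joint would pass 70% of its speed; a pose out of reach is approached as far as the arm can. A call with a gripper value outside its range is refused whole. OPENING is the opening, from 0 (shut) to 1 (fully open), set as the call begins (- or left out, the last holds). The fingers move at their own pace and stop on an object; FORCE is the grip in N (left out, the last holds). Time passes only in rows, so rows that do not move let the fingers close. It gives the time, the measured TCP pose, the force, the opening and the grip force at its end, in the units of the state.
- r.read_state(): the state, without advancing time (a new reading comes with each control period).
- r.camera(name): name is "scene" or "side" or "wrist"; returns a dict with "img" (480x640x3 uint8, red, green, blue), "camera_matrix" (3x3 intrinsics, pixels), "xyz" and "attitude" of the camera in the world. Camera axes: x right, y down, z forward; pixel columns grow to the right and rows downward; lengths in m; the calibration is good to about 2 mm. A picture is of the moment at which its call begins. There is no depth.
- r.close_job(): hands the job in; it is judged then, once.
Trained networks look in the newest picture that a camera, given by its name, has taken for a name from the list of things; names that differ only in an ending like _2 or _b are one class to them, and where a whole thing is asked for, a point or a joint stands for the part that bears it (a point fixed in the world has none). Each returns a list of dicts, best first, with "score" (0 to 1); they miss things now and then, are a little off and sometimes report something else, mostly with a low value. They report only what shows in the picture. A call takes as long as a camera call.
- r.outline_of(thing, camera): "mask" (480x640 bool, what is visible of it) and "bbox" ([centre column, centre row, width, height] in pixels, round what is visible of it).
The state is a dict: "time": time; "joint_positions": joint angles; "joint_vel": joint speeds; "joint_torque": joint torques, N m; "ee_pos": TCP position; "eef_rot": TCP orientation; "ft_force": force on the tool from outside, world axes, zero at the start; "torque": the same for the moment, N m; "width": finger opening in m; "grip_force": force on a finger pad.
Only numpy, scipy, OpenCV 4.12 (cv2) and the standard library are available. Lean on these libraries where they do the work, as an engineer would, in place of code of your own. Each camera call takes 0.05 s, during which the arm holds its last target. There are 200 camera calls.

### The job

The five lids of the curved sweet tray have been left open. Shut them all with one light stroke of the fingertips along the row, from the red lid round the curve to the blue one, staying low over the tray from the first lid to the last; do not press hard, bend a lid back or let anything but the fingers touch the tray. Leave the things around the tray alone and finish clear of it.

Things in the scene. Friction and masses are not known exactly. Their poses are not given: they have to be found in the camera images.
- tray: White curved sweet tray fixed to the counter, 50 mm high, 66 mm wide across the row. Origin: underside, below the row's middle; z up. In its frame the row's centre line is an arc of radius 200 mm about x = 200, y = 0 mm (bows to -x), from the red cell (-y end) to the blue (+y end). Cells lie 0.27 rad apart on it, yellow at x = y = 0; the tray ends 0.70 rad either side.
- seat1 (a point): Point fixed on the tray: the centre of the top face of the red lid when that lid is shut, 54 mm above the counter, on the row's centre line. Its axes are the tray's.
- seat2 (a point): Point fixed on the tray: the centre of the top face of the orange lid when that lid is shut, 54 mm above the counter, on the row's centre line. Its axes are the tray's.
- seat3 (a point): Point fixed on the tray: the centre of the top face of the yellow lid when that lid is shut, 54 mm above the counter, on the row's centre line. Its axes are the tray's.
- seat4 (a point): Point fixed on the tray: the centre of the top face of the green lid when that lid is shut, 54 mm above the counter, on the row's centre line. Its axes are the tray's.
- seat5 (a point): Point fixed on the tray: the centre of the top face of the blue lid when that lid is shut, 54 mm above the counter, on the row's centre line. Its axes are the tray's.
- lid1 (a joint): Angle of the red lid, rad: 0 shut (level on the tray), 1.57 upright, stop at 2.0. Plate 44 mm along the row, 54 across, 4 thick. Its hinge lies across the row at the lid's edge on the red end's side, 22 mm before the seat point, so it shuts by swinging towards the blue end. Stiff hinge: stays where left, 0.012 N m turns it.
- lid2 (a joint): Angle of the orange lid, rad: 0 shut (level on the tray), 1.57 upright, stop at 2.0. Plate 44 mm along the row, 54 across, 4 thick. Its hinge lies across the row at the lid's edge on the red end's side, 22 mm before the seat point, so it shuts by swinging towards the blue end. Stiff hinge: stays where left, 0.012 N m turns it.
- lid3 (a joint): Angle of the yellow lid, rad: 0 shut (level on the tray), 1.57 upright, stop at 2.0. Plate 44 mm along the row, 54 across, 4 thick. Its hinge lies across the row at the lid's edge on the red end's side, 22 mm before the seat point, so it shuts by swinging towards the blue end. Stiff hinge: stays where left, 0.012 N m turns it.
- lid4 (a joint): Angle of the green lid, rad: 0 shut (level on the tray), 1.57 upright, stop at 2.0. Plate 44 mm along the row, 54 across, 4 thick. Its hinge lies across the row at the lid's edge on the red end's side, 22 mm before the seat point, so it shuts by swinging towards the blue end. Stiff hinge: stays where left, 0.012 N m turns it.
- lid5 (a joint): Angle of the blue lid, rad: 0 shut (level on the tray), 1.57 upright, stop at 2.0. Plate 44 mm along the row, 54 across, 4 thick. Its hinge lies across the row at the lid's edge on the red end's side, 22 mm before the seat point, so it shuts by swinging towards the blue end. Stiff hinge: stays where left, 0.012 N m turns it.
- jar: Bystander: amber sweet jar with red cap, 60 mm across, 85 mm tall, loose, on the counter beyond or before the tray. Origin: centre of underside.
- tin: Bystander: green sweet tin, 66 mm across, 60 mm tall, loose. Origin: centre of underside.
- carton: Bystander: yellow and red carton of sweets, 50 x 80 x 35 mm, loose. Origin: centre of underside.
- scoop: Bystander: small steel scoop with a black handle, 40 x 55 x 25 mm pan and 70 mm handle along its +y, loose. Origin: centre of the pan's underside.

How it is judged:
On the way, in this order (a step that is already met when the one before it is completed fails the run):
1. the red lid is shut, the later ones still open (value of joint lid1 below 0.13 rad and value of joint each of lid2, lid3, lid4, lid5 above 0.13 rad), for 0.05 s.
2. the orange lid is shut, the later ones still open (value of joint lid2 below 0.13 rad and value of joint each of lid3, lid4, lid5 above 0.13 rad), for 0.05 s.
3. the yellow lid is shut, the later ones still open (value of joint lid3 below 0.13 rad and value of joint each of lid4, lid5 above 0.13 rad), for 0.05 s.
4. the green lid is shut, the later ones still open (value of joint lid4 below 0.13 rad and value of joint lid5 above 0.13 rad), for 0.05 s.
5. the blue lid is shut (value of joint lid5 below 0.13 rad), for 0.05 s.
At the end, for the whole second after the job is handed in: All five lids are within 0.13 rad (7.5 degrees) of shut, and jar, tin, carton and scoop stand within 15 mm of where they were (value of joint each of lid1, lid2, lid3, lid4, lid5 below 0.13 rad and distance of each of jar, tin, carton, scoop from where it was at the start of the episode below 0.015 m); the robot touches nothing.
It fails at once if a bystander was moved more than 15 mm, lifted or carried (distance of any of jar, tin, carton, scoop from where it was at the start of the episode above 0.015 m).
It fails at once if the tray or a lid was pressed with more than 25 N (contact force between the fingers and tray above 25 N).
It fails at once if a lid was bent back past 1.9 rad (value of joint any of lid1, lid2, lid3, lid4, lid5 above 1.9 rad).
It fails at once if the fingertips were lifted some 45 mm off the row between the first lid and the last (value of joint lid1 below 0.13 rad and value of joint lid5 above 0.3 rad and height (world z) of the grasp point above 0.12 m).
It fails at once if something other than the fingers touched the tray (contact force between the arm and tray above 1 N).
It also fails if it takes over 48 s, if anything falls off the work surface, if the arm or the gripper's body presses on something with over 40 N, if the wrist force passes 120 N, or if a joint passes its speed limit or range.

## Working session

There is one attempt and no reset: what is moved stays moved. The work goes in short steps, Python scripts to look and compute and a shell command to move; the robot and the scene stay as the last step left them, time stands still between calls to the robot, and variables do not carry over. Pictures are saved under pics/ and viewed, at most 10 in all, crops included, and the job is handed in when it is done.

```bash
mkdir -p pics; cat > h.py <<'E'
from bench import r
import numpy as np, cv2
E
python3 - <<'E'
from h import *
ims=[]
for c in ["scene","side"]:
    d=r.camera(c); cv2.imwrite(f"pics/{c}0.png",d["img"][:,:,::-1])
    print(c,np.round(d["camera_matrix"],1).tolist(),d["xyz"],d["attitude"])
    for t in ["tray","lid1","lid2","lid3","lid4","lid5","jar","tin","carton","scoop"]:
        o=r.outline_of(t,c)
        print(t,[(round(x["score"],2),np.round(x["bbox"]).tolist()) for x in o[:2]])
s=r.read_state();print(s["time"],s["ee_pos"],s["eef_rot"],s["width"])
E
```

```text
scene [[489.1, 0.0, 318.4], [0.0, 489.1, 237.0], [0.0, 0.0, 1.0]] [ 0.9910927  -0.10501929  0.5076098 ] [ 0.7360165   0.55115397 -0.23114652 -0.31793128]
tray [(0.57, [281.0, 267.0, 226.0, 118.0]), (0.33, [195.0, 272.0, 31.0, 55.0])]
lid1 [(0.76, [233.0, 248.0, 25.0, 56.0]), (0.71, [195.0, 271.0, 36.0, 56.0])]
lid2 [(0.76, [233.0, 248.0, 25.0, 56.0]), (0.71, [195.0, 271.0, 36.0, 56.0])]
lid3 [(0.76, [233.0, 248.0, 25.0, 56.0]), (0.71, [195.0, 271.0, 36.0, 56.0])]
lid4 [(0.76, [233.0, 248.0, 25.0, 56.0]), (0.71, [195.0, 271.0, 36.0, 56.0])]
lid5 [(0.76, [233.0, 248.0, 25.0, 56.0]), (0.71, [195.0, 271.0, 36.0, 56.0])]
jar [(0.7, [355.0, 324.0, 54.0, 82.0])]
tin [(0.72, [193.0, 220.0, 49.0, 58.0])]
carton [(0.79, [260.0, 341.0, 71.0, 56.0]), (0.47, [348.0, 234.0, 18.0, 48.0])]
scoop [(0.55, [337.0, 207.0, 76.0, 39.0])]
side [[454.1, 0.0, 316.1], [0.0, 454.1, 232.1], [0.0, 0.0, 1.0]] [ 0.2340211  -0.44735757  0.40044787] [ 0.83238636 -0.2639516   0.1332027  -0.46874252]
tray [(0.7, [352.0, 260.0, 127.0, 143.0])]
lid1 [(0.97, [331.0, 242.0, 40.0, 43.0]), (0.84, [308.0, 224.0, 42.0, 40.0])]
lid2 [(0.97, [331.0, 242.0, 40.0, 43.0]), (0.84, [308.0, 224.0, 42.0, 40.0])]
lid3 [(0.97, [331.0, 242.0, 40.0, 43.0]), (0.84, [308.0, 224.0, 42.0, 40.0])]
lid4 [(0.97, [331.0, 242.0, 40.0, 43.0]), (0.84, [308.0, 224.0, 42.0, 40.0])]
lid5 [(0.97, [331.0, 242.0, 40.0, 43.0]), (0.84, [308.0, 224.0, 42.0, 40.0])]
jar [(0.97, [378.0, 213.0, 38.0, 65.0])]
tin [(0.95, [304.0, 340.0, 57.0, 77.0]), (0.29, [379.0, 209.0, 34.0, 59.0])]
carton [(0.56, [416.0, 256.0, 54.0, 48.0])]
scoop [(0.63, [226.0, 262.0, 60.0, 47.0]), (0.26, [401.0, 268.0, 32.0, 57.0])]
1.1 [ 0.15089134 -0.60655316  0.2336008 ] [9.92580158e-01 1.21592044e-01 3.71247261e-06 7.21987892e-05] 0.08728536594193587
```

View pics/scene0.png

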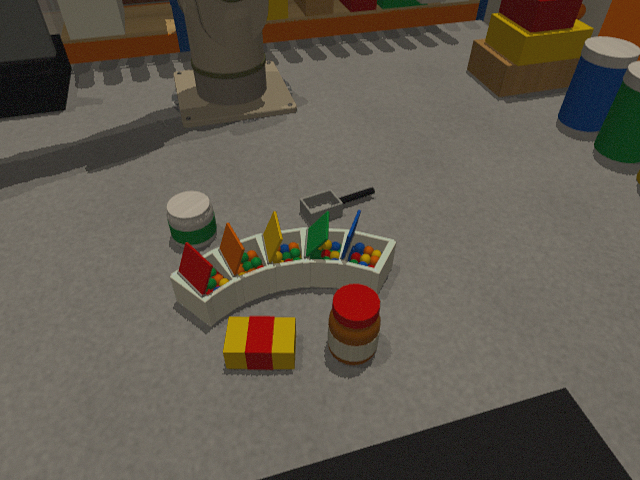

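View pics/side0.png

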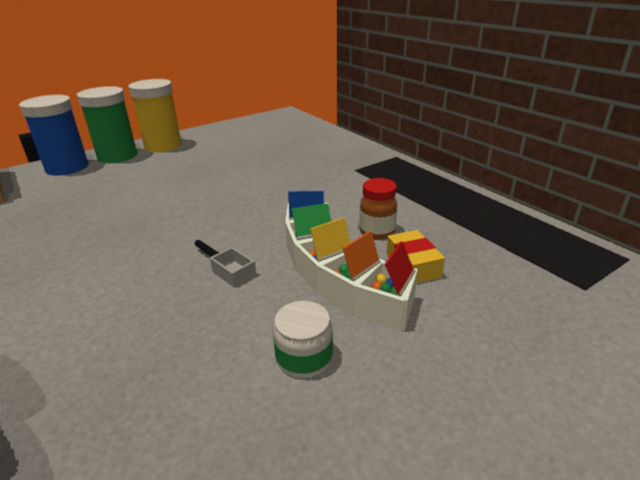

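The scene picture shows the tray from the red lid (195,270) to the blue one (353,235), with the tin at (193,220), the scoop at (337,207), the carton at (260,341) and the jar at (355,324). The side view agrees. I'll zoom in to pick the tray corners.

```bash
python3 - <<'E'
from h import *
a=cv2.imread("pics/scene0.png")[190:340,165:405]; b=cv2.imread("pics/side0.png")[180:335,270:430]
a=cv2.resize(a,None,fx=3.3,fy=3.3,interpolation=cv2.INTER_CUBIC)
cv2.imwrite("pics/za.png",a)
b=cv2.resize(b,None,fx=3.8,fy=3.8,interpolation=cv2.INTER_CUBIC)
cv2.imwrite("pics/zb.png",b)
E
```

```text
(no output)
```

View pics/za.png

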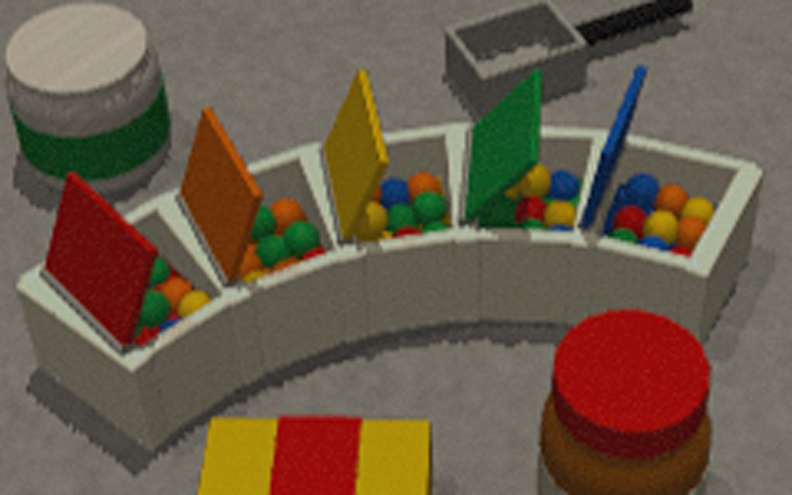

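View pics/zb.png

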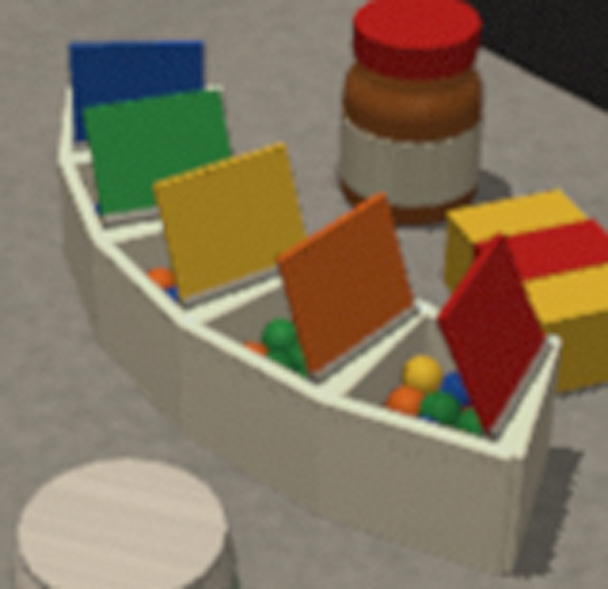

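```bash
cat >> h.py <<'E'
from scipy.spatial.transform import Rotation as R
from scipy.optimize import least_squares
def proj(d,P):
    q=R.from_quat(d["attitude"]).inv().apply(np.atleast_2d(P)-d["xyz"])@d["camera_matrix"].T
    return q[:,:2]/q[:,2:]
def ground(d,uv,z=0):
    v=R.from_quat(d["attitude"]).apply(np.linalg.inv(d["camera_matrix"])@[*uv,1]); return d["xyz"]+v*(z-d["xyz"][2])/v[2]
def tr(th,rad,z): return [.2-rad*np.cos(th),rad*np.sin(th),z]
def world(p,P): return R.from_rotvec([0,0,p[2]]).apply(np.atleast_2d(P))+[p[0],p[1],0]
E
python3 - <<'E'
from h import *
S=r.camera("scene");D=r.camera("side")
za=lambda l:np.array(l)/3.3+[165,190]; zb=lambda l:np.array(l)/3.8+[270,180]
A=[tr(-.7,.233,.05),tr(-.7,.167,.05),tr(-.7,.167,0),tr(.7,.233,.05),tr(.7,.167,.05)]
a=za([(20,283),(137,365),(150,452),(760,172),(703,272)])
B=[tr(-.7,.233,.05),tr(-.7,.233,0),tr(-.7,.167,.05)]
b=zb([(517,457),(512,572),(558,340)])
f=lambda p:np.r_[(proj(S,world(p,A))-a).ravel(),(proj(D,world(p,B))-b).ravel()]
o=least_squares(f,[.5,-.1,0]);p=o.x;print("tray",p,np.round(o.fun,1))
tips={0:[(72,175),(155,245)],1:[(207,110),(260,195)],2:[(362,70),(387,158)],3:[(540,70)],4:[(640,68)]}
for i in range(5):
    th=(i-2)*.27; c=np.array(tr(th,.2,.052)); t=np.array([np.sin(th),np.cos(th),0]); n=np.array([-np.cos(th),np.sin(th),0])
    def g(x):
        e=c-.022*t+.044*(t*np.cos(x[0])+[0,0,np.sin(x[0])])
        Q=[e+.027*n,e-.027*n][:len(tips[i])]
        return (proj(S,world(p,Q))-za(tips[i])).ravel()
    q=least_squares(g,[1.3]); print("lid",i+1,q.x,np.round(q.fun,1),"seat",world(p,c).round(4),"tangent yaw",p[2]+np.pi/2-th)
for n,uv in dict(jar=(355,362),tin=(193,249),carton=(260,370),scoop=(337,222)).items(): print(n,ground(S,uv).round(3))
np.save("p.npy",p)
s=r.read_state();print(s["ft_force"], R.from_quat(s["eef_rot"]).as_matrix().round(3).tolist())
E
```

```text
tray [ 0.53731989 -0.01155113 -0.07406415] [-2.3 -0.8 -1.1 -0.1  0.9 -1.3  2.3 -1.3  0.6  0.5  1.6 -0.5 -0.3  0.6
 -0.1 -1.4]
lid 1 [1.17382095] [-0.5 -3.5 -0.3 -1. ] seat [[ 0.5581 -0.1162  0.052 ]] tangent yaw 2.0367321776576635
lid 2 [1.26054504] [-0.1 -3.5 -0.4 -2.5] seat [[ 0.5406 -0.0653  0.052 ]] tangent yaw 1.7667321776576632
lid 3 [1.20161428] [ 0.8 -2.6 -0.1 -1.3] seat [[ 0.5373 -0.0116  0.052 ]] tangent yaw 1.4967321776576632
lid 4 [0.93153032] [ 1.1 -1.8] seat [[0.5485 0.0411 0.052 ]] tangent yaw 1.2267321776576632
lid 5 [1.47498893] [ 0.9 -3.2] seat [[0.5733 0.0889 0.052 ]] tangent yaw 0.9567321776576632
jar [0.701 0.032 0.   ]
tin [ 0.458 -0.132  0.   ]
carton [ 0.68  -0.078  0.   ]
scoop [0.459 0.089 0.   ]
[0.18886143 0.34360033 0.1998279 ] [[0.97, 0.241, 0.0], [0.241, -0.97, -0.0], [-0.0, 0.0, -1.0]]
```

The fit is good to about 2 px, and all lids lean forward at 0.9–1.5 rad. My plan is closed fingers with tool y along the row, so one repeated row (−8 mm in y, +0.04 rad turn) follows the 200 mm arc. First I move to above theta = −0.85, just before the red end.

```bash
python3 -m pendant '[[0.0335,-0.0201,0,0],[0.0335,-0.0201,0,0],[0.0335,-0.0201,0,0],[0.0335,-0.0201,0,0],[0.0335,-0.0201,0,0],[0.0335,-0.0201,0,0],[0.0335,-0.0201,0,0],[0.0335,-0.0201,0,0]]' 0 20
python3 -m pendant '[[0.0335,-0.0201,0,0],[0.0335,-0.0201,0,0],[0.0335,-0.0201,0,0],[0.0335,-0.0201,0,0],[0.0335,-0.0201,0,0],[0.0335,-0.0201,0,0],[0.0335,-0.0201,0,0],[0.0335,-0.0201,0,0]]'
python3 -m pendant '[[0,0,0.02,-0.106],[0,0,0.02,-0.106],[0,0,0.02,-0.106],[0,0,0.02,-0.106],[0,0,0.02,-0.106],[0,0,0,0],[0,0,0,0]]'
```

```text
time: 1.87
ee_pos: [0.3732, -0.3843, 0.2339]
eef_rot: [0.993, 0.122, 0.0, 0.0]
ft_force: [0.7, -0.9, 0.6]
width: 0.0415
grip_force: 0.0
time: 2.53
ee_pos: [0.5945, -0.1637, 0.2337]
eef_rot: [0.993, 0.121, 0.0, 0.0]
ft_force: [0.7, -0.1, 0.0]
width: 0.0005
grip_force: 0.0
time: 3.12
ee_pos: [0.5929, -0.1651, 0.1331]
eef_rot: [0.927, 0.376, -0.001, -0.001]
ft_force: [1.2, 0.4, 1.0]
width: 0.0007
grip_force: 0.0
```

```bash
cat > chk.py <<'E'
from h import *
import sys
p=np.load("p.npy");s=r.read_state()
e=s["ee_pos"];q=R.from_rotvec([0,0,-p[2]]).apply(e-[p[0],p[1],0])
m=R.from_quat(s["eef_rot"]).as_matrix();psi=np.arctan2(m[1,0],m[0,0])
th=np.arctan2(q[1],.2-q[0])
print("t",s["time"],"pos",e.round(4),"theta",th.round(3),"rad",np.hypot(.2-q[0],q[1]).round(4),"psi err",(psi-(p[2]-th)).round(3),"tipz",(e[2]-.011).round(4),"F",s["ft_force"].round(2),"w",s["width"])
if len(sys.argv)>1:
    a=[]
    for c in ["scene","wrist"]: a.append(cv2.resize(r.camera(c)["img"][:,:,::-1],(400,300)) if c!="scene" else cv2.resize(r.camera(c)["img"][160:370,130:410,::-1],(400,300)))
    cv2.imwrite(f"pics/{sys.argv[1]}.png",np.hstack(a))
E
python3 chk.py c1
```

```text
t 3.1167 pos [ 0.5929 -0.1651  0.1331] theta -0.841 rad 0.1999 psi err 0.003 tipz 0.1221 F [1.24 0.39 1.  ] w 0.0007447989637057815
```

View pics/c1.png

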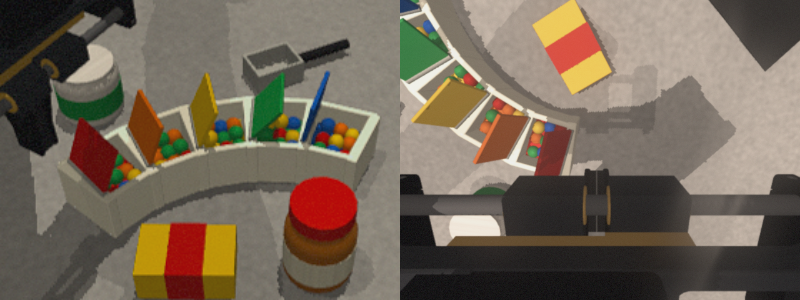

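The scene crop shows the fingertip at about (40,150), left of the red lid, with nothing in the way. I'll check the projected tip against it, then descend.

```bash
python3 - <<'E'
from h import *
S=r.camera("scene");e=np.array([.5929,-.1651,.1221]);print((proj(S,e)-[130,160])/.7)
E
python3 -m pendant '[[0,0,0.02,0],[0,0,0.02,0],[0,0,0.015,0],[0,0,0.01,0],[0,0,0,0],[0,0,0,0]]'; python3 chk.py
```

```text
[[ 37.53426192 143.70611788]]
time: 3.77
ee_pos: [0.5938, -0.1651, 0.0694]
eef_rot: [0.926, 0.377, 0.0, 0.0]
ft_force: [0.1, 0.8, 0.2]
width: 0.0003
grip_force: 0.0
t 3.7667 pos [ 0.5938 -0.1651  0.0694] theta -0.845 rad 0.1992 psi err 0.003 tipz 0.0584 F [0.13 0.78 0.19] w 0.000264868204842563
```

```bash
python3 -m pendant '[[0,0,0.0015,0],[0,-0.008,0,0.04],[0,-0.008,0,0.04],[0,-0.008,0,0.04],[0,-0.008,0,0.04],[0,-0.008,0,0.04],[0,-0.008,0,0.04],[0,-0.008,0,0.04]]'; python3 chk.py
python3 -m pendant '[[0,-0.008,0,0.04],[0,-0.008,0,0.04],[0,0,0,0]]'; python3 chk.py c2
```

```text
time: 4.43
ee_pos: [0.5602, -0.1207, 0.0685]
eef_rot: [0.97, 0.243, 0.001, 0.001]
ft_force: [-0.5, -0.6, 0.9]
width: 0.0004
grip_force: 0.2
t 4.4333 pos [ 0.5602 -0.1207  0.0685] theta -0.565 rad 0.2002 psi err 0.0 tipz 0.0575 F [-0.51 -0.59  0.88] w 0.000447576760815978
time: 4.68
ee_pos: [0.5526, -0.105, 0.0684]
eef_rot: [0.979, 0.205, 0.001, 0.0]
ft_force: [0.2, 0.3, 1.2]
width: 0.0002
grip_force: 0.1
t 4.6833 pos [ 0.5526 -0.105   0.0684] theta -0.478 rad 0.2003 psi err 0.01 tipz 0.0574 F [0.17 0.3  1.17] w 0.00020691397408812996
```

View pics/c2.png

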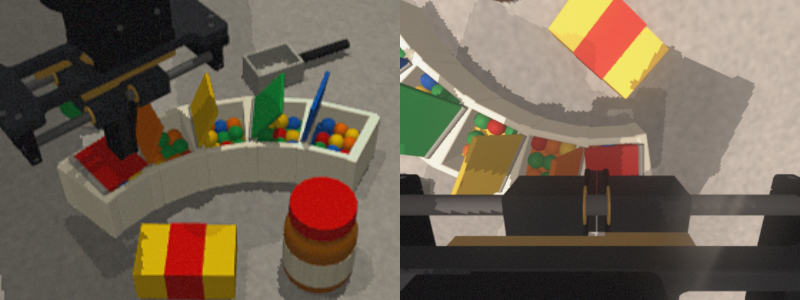

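The red lid looks down under the fingers, with light force. I'll go 1.5 mm lower for angle margin before the orange lid.

```bash
python3 -m pendant '[[0,0,0.001,0],[0,0,0.0005,0],[0,0,0,0]]'; python3 chk.py c3
```

```text
time: 5.03
ee_pos: [0.5524, -0.1071, 0.0655]
eef_rot: [0.979, 0.205, 0.0, 0.0]
ft_force: [0.0, 0.1, 0.0]
width: 0.0002
grip_force: 0.2
t 5.0333 pos [ 0.5524 -0.1071  0.0655] theta -0.487 rad 0.2013 psi err 0.001 tipz 0.0545 F [0.03 0.13 0.01] w 0.00020875214548713353
```

```bash
python3 - <<'E'
from h import *
d=r.camera("side")["img"][:,:,::-1]; cv2.imwrite("pics/s3.png",cv2.resize(d[180:335,270:470],None,fx=3.8,fy=3.8,interpolation=cv2.INTER_CUBIC))
E
```

```text
(no output)
```

View pics/s3.png

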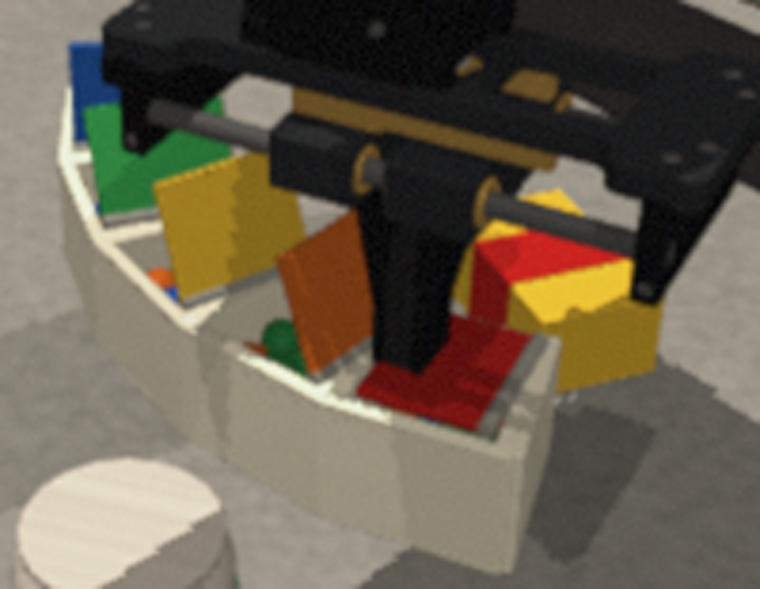

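The red lid lies flat under the fingers and the orange one is still up. I'll carry on round the arc at about 55–56 mm.

```bash
python3 -m pendant '[[0,-0.008,-0.0005,0.04],[0,-0.008,0,0.04],[0,-0.008,0,0.04],[0,-0.008,0,0.04],[0,-0.008,0,0.04],[0,-0.008,0,0.04],[0,-0.006,0,0.03],[0,0,0,0]]'; python3 chk.py
```

```text
time: 5.85
ee_pos: [0.5362, -0.0536, 0.0661]
eef_rot: [0.997, 0.072, -0.0, -0.0]
ft_force: [-0.3, -0.2, 0.0]
width: 0.0005
grip_force: 0.0
t 5.85 pos [ 0.5362 -0.0536  0.0661] theta -0.209 rad 0.2024 psi err 0.009 tipz 0.0551 F [-0.28 -0.16  0.01] w 0.00045360049771924827
```

```bash
python3 -m pendant '[[0.001,-0.008,0,0.04],[0.001,-0.008,0,0.04],[0,-0.008,0,0.04],[0,-0.008,0,0.04],[0,-0.008,0,0.04],[0,-0.008,0,0.04],[0,-0.006,0,0.03],[0,0,0,0]]'; python3 chk.py
python3 -m pendant '[[0,-0.008,0,0.04],[0,-0.008,0,0.04],[0,-0.008,0,0.04],[0,-0.008,0,0.04],[0,-0.008,0,0.04],[0,-0.008,0,0.04],[0,-0.006,0,0.03],[0,0,0,0]]'; python3 chk.py c4
```

```text
time: 6.52
ee_pos: [0.537, 0.0, 0.0661]
eef_rot: [0.998, -0.062, 0.0, -0.0]
ft_force: [1.5, -0.6, 0.1]
width: 0.0006
grip_force: 0.0
t 6.5167 pos [0.537  0.     0.0661] theta 0.057 rad 0.2015 psi err 0.006 tipz 0.0551 F [ 1.49 -0.63  0.15] w 0.0005849917605458101
time: 7.18
ee_pos: [0.5501, 0.0519, 0.0661]
eef_rot: [0.981, -0.196, 0.0, -0.0]
ft_force: [0.5, 0.4, 0.5]
width: 0.0003
grip_force: 0.0
t 7.1833 pos [0.5501 0.0519 0.0661] theta 0.323 rad 0.2024 psi err 0.002 tipz 0.0551 F [0.49 0.41 0.49] w 0.00034898511129636395
```

View pics/c4.png

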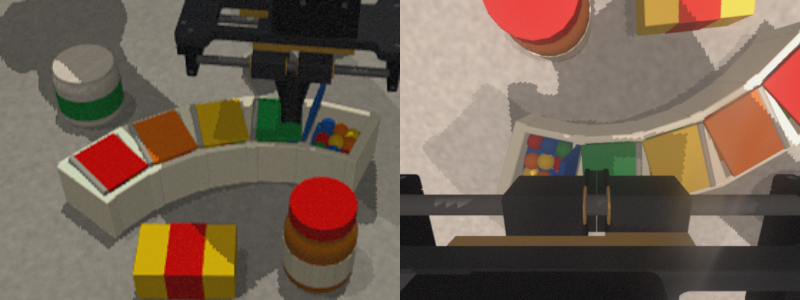

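Four lids are shut and the blue one is still up at (315,110). One more stretch shuts it, then I go past the end and up.

```bash
python3 -m pendant '[[0.001,-0.008,0,0.04],[0.001,-0.008,0,0.04],[0,-0.008,0,0.04],[0,-0.008,0,0.04],[0,-0.008,0,0.04],[0,-0.008,0,0.04],[0,-0.008,0,0.04],[0,0,0,0]]'; python3 chk.py
python3 -m pendant '[[0,-0.008,0,0.04],[0,-0.008,0,0.04],[0,-0.008,0,0.04],[0,-0.008,0,0.04],[0,-0.008,0,0.04],[0,-0.008,0,0.04],[0,0,0,0],[0,0,0,0]]'; python3 chk.py
python3 -m pendant '[[0,0,-0.03,0],[0,0,-0.035,0],[0,0,-0.035,0],[0,0,-0.035,0],[0,0,-0.035,0],[0,0,0,0],[0,0,0,0]]'; python3 chk.py c5
```

```text
time: 7.95
ee_pos: [0.5796, 0.0997, 0.0661]
eef_rot: [0.944, -0.331, 0.0, -0.0]
ft_force: [-0.4, -0.3, -0.5]
width: 0.0001
grip_force: 0.0
t 7.95 pos [0.5796 0.0997 0.0661] theta 0.602 rad 0.2015 psi err 0.001 tipz 0.0551 F [-0.4  -0.32 -0.52] w 0.00011634879723632297
time: 8.62
ee_pos: [0.6121, 0.1327, 0.0655]
eef_rot: [0.898, -0.441, -0.0, 0.001]
ft_force: [0.5, -0.1, -0.6]
width: 0.0004
grip_force: 0.0
t 8.6167 pos [0.6121 0.1327 0.0655] theta 0.832 rad 0.2021 psi err -0.007 tipz 0.0545 F [ 0.55 -0.14 -0.64] w 0.0004189441218723179
time: 9.2
ee_pos: [0.6133, 0.1315, 0.2378]
eef_rot: [0.897, -0.442, 0.001, -0.001]
ft_force: [-0.9, 0.5, -0.7]
width: 0.0002
grip_force: 0.0
t 9.2 pos [0.6133 0.1315 0.2378] theta 0.833 rad 0.2004 psi err -0.009 tipz 0.2268 F [-0.89  0.46 -0.69] w 0.00022424722758892794
```

View pics/c5.png

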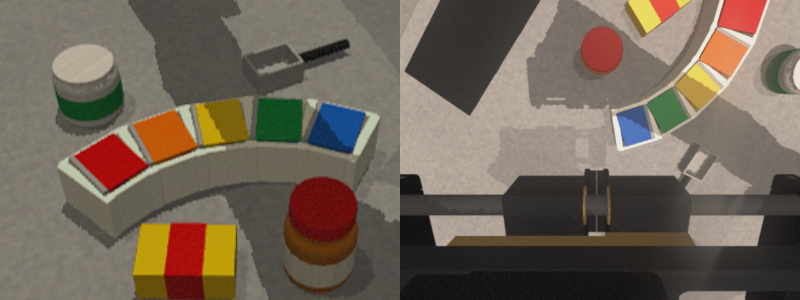

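All five lids lie flat, the things around the tray are where they were, and the gripper is clear above.

```bash
python3 -c "
from bench import r
print(r.close_job())"
```

```text
the job is handed in; nothing more can be done
None
```

All five lids were shut in order, red to blue, in one low stroke with light force (force readings stayed under 2 N), nothing around the tray was moved, and the job is handed in with the arm clear; the hand-in returned no verdict.

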